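Put the desk stationery back in its fitted trays

TASK

Clear the stationery off the front of the bench: put the tape dispenser, the stapler and the ink pad each into the tray that fits it, flat on the bed between the four corner angles (either way round), with the rubber stamp standing upright on the middle of the closed ink pad's lid, its long base along the pad. Let go of everything and leave the jar and the product box where they are.

Things in the scene. Friction and masses are not known exactly. Their poses are not given: they have to be found in the camera images.
- dispenser_mid (a point): Desk tape dispenser standing upright, 61 (x) x 155 (y) x 92 (z) mm, 0.5 kg. Point: its centre, 46 mm above its underside; y along its length, z up. At mid-length its two side walls are flat, parallel, 60 mm apart and reach to about 80 mm above its underside: grip it there across x, 50 to 65 mm above its underside. Its reel does not turn. Belongs in the long tray.
- stapler_mid (a point): Small stapler standing on its base, closed and rigid, 28 (x) x 122 (y) x 36 (z) mm, 0.16 kg. Point: its centre, 18 mm above its underside; y along its length, z up. Its upper part (22 to 36 mm above its underside) is 24 mm wide. Belongs in the narrow tray.
- ink_pad_mid (a point): Flat ink pad tin lying on the bench, lid closed (it cannot open), 63 (x) x 91 (y) x 18 (z) mm, 0.09 kg; lid 64 x 92 mm. Point: its centre, 9 mm above its underside; y along its length, z up. Belongs in the short tray; the stamp then stands on its lid.
- stamp_mid (a point): Wooden rubber stamp standing on its base, 76 mm high, 0.06 kg. Point: its centre, 38 mm above its underside; z up. Base 26 (x) x 62 (y) mm, 20 mm high; above it an upright round handle on the same axis, 18 mm thick up to 44 mm and with a 24 mm thick knob from 44 to 76 mm above its underside.
- long_tray: Tray for the tape dispenser, the largest of the three. Bolted to the bench, lies flat. Flat wooden bed with an upright aluminium angle at each of its four corners; the sides between the angles are open. Origin: centre of its underside; x across, y along its length, z up. The bed's top is 6 mm above the origin, the corner angles' top 16 mm. Room between the corner angles 78 (x) x 173 (y) mm.
- narrow_tray: Tray for the stapler, the narrowest of the three. Bolted to the bench, lies flat. Flat wooden bed with an upright aluminium angle at each of its four corners; the sides between the angles are open. Origin: centre of its underside; x across, y along its length, z up. The bed's top is 6 mm above the origin, the corner angles' top 16 mm. Room between the corner angles 44 (x) x 140 (y) mm.
- short_tray: Tray for the ink pad, the shortest of the three. Bolted to the bench, lies flat. Flat wooden bed with an upright aluminium angle at each of its four corners; the sides between the angles are open. Origin: centre of its underside; x across, y along its length, z up. The bed's top is 6 mm above the origin, the corner angles' top 16 mm. Room between the corner angles 80 (x) x 108 (y) mm.
- jar_mid (a point): Cream jar with a screw lid, 53 mm in diameter, 46 mm high. Point: its centre, 23 mm above its underside. Loose; stays where it is.
- product_mid (a point): White product box lying flat, 60 (x) x 155 (y) x 45 (z) mm. Point: its centre. Loose; stays where it is.

How it is judged:
By the outcome, as a careful person would: the job done as asked, in the order asked, and still so for the second after the job is handed in, with the robot touching nothing.
It also fails if it takes over 122 s, if anything falls off the work surface, if the arm or the gripper's body presses on something with over 40 N, if the wrist force passes 120 N, or if a joint passes its speed limit or range.

ROBOT

A 7-joint arm with a two-finger parallel gripper is mounted at the origin on a cart in front of the work surface, level with it; the furniture and walls round the work are solid. World frame = base frame: x ahead of the robot, y to its left, z up, the work surface at z = 0. Lengths are in m, angles in rad, forces in N, time in s.
With the tool pointing down it reaches from about 0.425 to 0.925 m from the base axis. Payload 6.8 kg.
Tool frame: the origin (TCP) lies on the centre line of the jaws, within the pads' length; the fingertips stand 25 mm ahead of it and the grasp point (between the pads) lies 6 mm ahead of it; z points along the fingers, y is the line along which they close (so a half turn about z gives the same grasp; the last joint's range is limited). The gripper opens to 85 mm and grips with 20 to 120 N. Pads are 22 mm wide; open, the fingers measure 114 mm over their backs; the gripper's body (76 mm by 85 mm) begins 54 mm behind the grasp point. The pads swing forward as they close: fully open they stand 13 mm farther back than shut.
Start: joints at [-1.404, 0.477, 0.022, 1.555, -0.011, 1.109, -0.083], TCP at [0.183, 0.65, 0.256] pointing down, gripper open.
Joint ranges: [-2.96, 2.96], [-0.34, 2.1], [-1.41, 1.46], [0.24, 2.44], [-1.37, 4.51], [0.17, 1.92], [-2.96, 2.96]. Speed limits (rad/s): [2.39, 2.39, 3.14, 3.14, 3.14, 3.14, 3.14].

INTERFACE

Orientations are given as a rotation vector (axis times angle).
In Python, from bench import telemetry, grab_frame, job gives the robot as it stands.
- The arm moves only by the tool apply_moves, never from a script. Its argument "rows" is a list of rows, each a list of 2 entries, a list of its own where there are three numbers: the shift along the tool's x, y, z each as a share of 250 mm, from -1 to 1, then the turn, a rotation vector about the tool's x, y, z each as a share of pi rad, from -1 to 1. A call has 1 to 10 rows; each row is the pose to reach, as a shift and turn from the pose commanded when the call began, along the tool's axes at that moment, turning the shorter way round; what a row does not reach only later rows make up. A row lasts 1/8 s, in which the tool goes at most 62.5 mm and 10.7 degrees, less where a joint would pass 70% of its speed; a pose out of reach is approached as far as the arm can. A call with a number of a shift or a turn outside -1 to 1 is refused whole. A call with a gripper value outside its range is refused whole. "jaw" is the gripper's target within -1 to 1 (fully open at 1, half-way at 0, shut at -1), set as the call begins (left out, the last holds). The fingers move at their own pace and stop on an object; "newtons" is the grip in N (left out, the last holds). Time passes only in rows, so rows that repeat a pose let the fingers close. It gives the time, the measured TCP pose, the force, the opening and the grip force at its end, in the units of the state.
- telemetry.get_obs(): the state, without advancing time (a new reading comes with each control period).
- grab_frame(name): name is "side" or "top"; returns a dict with "frame" (400x640x3 uint8, red, green, blue), "vertical_fov" (degrees; the focal length in pixels is half the picture's height over the tangent of half this angle, whatever the lens; pixels are square), "cx", "cy" (the principal point, pixels), "origin" and "attitude" of the camera in the world. Camera axes: x right, y up, looking along -z (the intrinsics and any distortion apply to the point x, -y, -z); pixel columns grow to the right and rows downward; lengths in m; the calibration is good to about 2 mm. A picture is of the moment at which its call begins. There is no depth.
- job.hand_in(): hands the job in; it is judged then, once.
The state is a dict: "clock": time; "joints": joint angles; "qvel": joint speeds; "tau": joint torques, N m; "tcp_pos": TCP position; "orientation": TCP orientation; "contact_force": force on the tool from outside, world axes, zero at the start; "moment": the same for the moment, N m; "grip_width": finger opening in m; "gripper_force": force on a finger pad.
Only numpy, scipy, OpenCV 4.12 (cv2) and the standard library are available. Lean on these libraries where they do the work, as an engineer would, in place of code of your own. Each camera call takes 0.05 s, during which the arm holds its last target. There are 200 camera calls.

## Working session

There is one attempt and no reset: what is moved stays moved. The work goes in short steps, Python scripts to look and compute and a tool call to move; the robot and the scene stay as the last step left them, time stands still between calls to the robot, and variables do not carry over. Pictures are saved under pics/ and viewed, at most 14 in all, crops included, and the job is handed in when it is done.

Besides the shell and the picture viewer there is one more tool, called after "Emit:" as name([rows], argument=value, ...), one row to a line, values as JSON. apply_moves: Moves the arm, as the interface text tells. Its arguments: {"type":"object","properties":{"rows":{"type":"array"},"jaw":{"type":"number"},"newtons":{"type":"number"}},"required":["rows"]}

```bash
ls; mkdir -p pics; python3 - <<'E'
from bench import telemetry, grab_frame
import cv2
o=telemetry.get_obs();print(o)
for n in("top","side"):
    f=grab_frame(n);cv2.imwrite(f"pics/{n}0.png",f["frame"][:,:,::-1]);print({k:v for k,v in f.items() if k!="frame"})
E
```

```text
pics
{'clock': 0.0, 'joints': array([-1.40412516,  0.47781352,  0.02233734,  1.55646518, -0.01149867,
        1.10930014, -0.08309449]), 'qvel': array([-6.12741754e-04, -1.81536336e-03,  1.13326369e-04,  8.75779035e-06,
        2.29531323e-04,  6.23358017e-04, -3.34289303e-04]), 'tau': array([-1.31956956e-03, -5.96461451e+01,  1.60754632e+00, -2.81196535e+01,
        1.24126548e-02,  9.42965678e-03, -4.78269286e-06]), 'tcp_pos': array([0.1830058 , 0.64914188, 0.25531084]), 'orientation': array([-4.30190796e-01, -3.11188087e+00,  2.91275826e-03]), 'contact_force': array([ 0.70951704,  0.07387251, -0.77886518]), 'moment': array([0.0275679 , 0.04244456, 0.04162499]), 'gripper_force': 0.0, 'grip_width': 0.08561010404334038}
{'vertical_fov': 43.70603008487253, 'cx': 316.14937740729977, 'cy': 185.76218442421708, 'origin': array([ 0.36138255, -0.00882221,  1.27387666]), 'attitude': array([ 0.077192  , -0.07767587, -1.59046886])}
{'vertical_fov': 47.65608189544425, 'cx': 322.95637427272527, 'cy': 202.70730724305804, 'origin': array([-0.27065131, -1.13750288,  0.58991763]), 'attitude': array([ 1.15078287, -0.36409541, -0.51751062])}
```

View pics/top0.png

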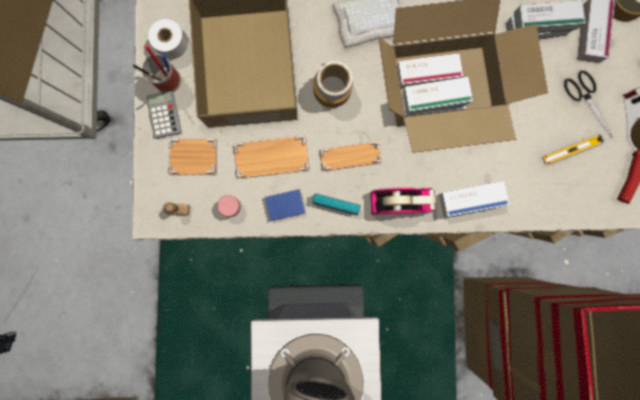

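View pics/side0.png

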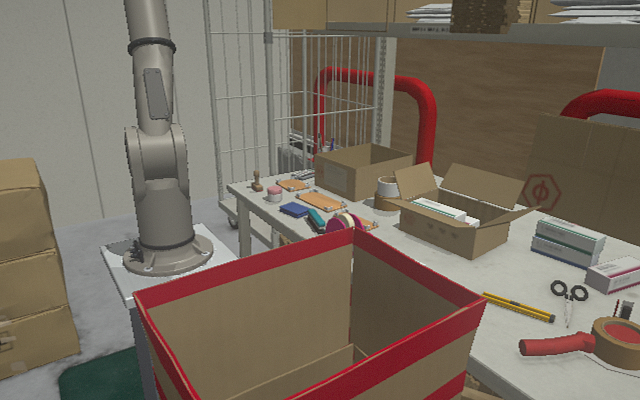

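```bash
cat > h.py <<'E'
import numpy as np, cv2
from scipy.spatial.transform import Rotation as R
from bench import telemetry, grab_frame
class Cam:
    def __init__(s,n):
        f=grab_frame(n); s.img=f["frame"]; s.cx,s.cy=f["cx"],f["cy"]; s.o=f["origin"]; s.R=R.from_rotvec(f["attitude"]).as_matrix()
        s.f=s.img.shape[0]/2/np.tan(np.radians(f["vertical_fov"])/2)
        s.hsv=cv2.cvtColor(s.img,cv2.COLOR_RGB2HSV)
    def cast(s,uv,z):
        uv=np.atleast_2d(uv).astype(float)
        d=np.c_[(uv[:,0]-s.cx)/s.f,-(uv[:,1]-s.cy)/s.f,-np.ones(len(uv))]@s.R.T
        return s.o+d*((z-s.o[2])/d[:,2])[:,None]
    def proj(s,P):
        c=(np.atleast_2d(P)-s.o)@s.R
        return np.c_[s.cx-s.f*c[:,0]/c[:,2],s.cy+s.f*c[:,1]/c[:,2]]
def blobs(cam,lo,hi,roi,amin=60,k=2):
    m=cv2.inRange(cam.hsv,np.array(lo),np.array(hi)); r=np.zeros_like(m); x0,y0,x1,y1=roi; r[y0:y1,x0:x1]=m[y0:y1,x0:x1]
    r=cv2.morphologyEx(r,cv2.MORPH_CLOSE,np.ones((k+1,k+1),np.uint8))
    return [c[:,0] for c in cv2.findContours(r,cv2.RETR_EXTERNAL,cv2.CHAIN_APPROX_NONE)[0] if cv2.contourArea(c)>amin]
def rect(cam,c,z):
    """min-area rectangle of a contour cast to plane z: centre, (short,long) mm, yaw of the long axis"""
    p=(cam.cast(c,z)[:,:2]*1000).astype(np.float32)
    b=cv2.boxPoints(cv2.minAreaRect(p)); e=[b[1]-b[0],b[2]-b[1]]; e.sort(key=np.linalg.norm)
    return b.mean(0).round(1),[round(float(np.linalg.norm(v)),1) for v in e],round(float(np.degrees(np.arctan2(e[1][1],e[1][0]))%180),1)
def go(p,yaw):
    """shares for tool at p (TCP, m), pointing down, closing line (tool y) at world yaw in deg"""
    o=telemetry.get_obs(); T=R.from_rotvec(o["orientation"]); best=None
    for a in (0,180):
        y=np.radians(yaw+a); ty=np.array([np.cos(y),np.sin(y),0]); tz=np.array([0,0,-1.]); tx=np.cross(ty,tz)
        G=R.from_matrix(np.c_[tx,ty,tz]); d=(T.inv()*G).as_rotvec()/np.pi
        if best is None or np.linalg.norm(d)<np.linalg.norm(best): best=d
    print("shift",(T.inv().apply(np.array(p)-o["tcp_pos"])/.25).round(3),"turn",best.round(4),"t",round(o["clock"],2),"q",o["joints"].round(2))
E
python3 - <<'E'
from h import *
c=Cam("top")
for n,(u,v) in dict(short=(192,156),long=(271,157),narrow=(350,155),stamp=(180,209),jar=(228,205),pad=(285,205),stapler=(335,204),disp=(403,202),prod=(475,198)).items(): print(n,c.cast((u,v),0.02).round(3)[0],c.hsv[v,u])
print("trays");[print(rect(c,b,.006)) for b in blobs(c,(5,90,90),(22,255,255),(160,130,400,182))]
print("teal");[print(rect(c,b,.034)) for b in blobs(c,(80,100,40),(98,255,255),(300,180,370,225))]
print("blue");[print(rect(c,b,.018)) for b in blobs(c,(105,90,40),(130,255,255),(255,180,310,230))]
print("pink");[print(rect(c,b,.07)) for b in blobs(c,(145,90,40),(179,255,255),(360,180,440,225),k=8)]
print("stamp");[print(rect(c,b,.07),b.mean(0)) for b in blobs(c,(5,70,30),(25,255,200),(150,195,200,225),30)]
print(go((.43,-.1,.3),0))
cv2.imwrite("pics/z1.png",cv2.resize(c.img[130:230,155:515,::-1],None,fx=2.2,fy=2.2,interpolation=cv2.INTER_CUBIC))
E
```

```text
short [0.568 0.303 0.02 ] [ 15 142 208]
long [0.561 0.103 0.02 ] [ 16 137 234]
narrow [ 0.562 -0.098  0.02 ] [ 16 136 231]
stamp [0.434 0.333 0.02 ] [ 16 113 163]
jar [0.441 0.212 0.02 ] [  2  82 227]
pad [0.438 0.069 0.02 ] [110 123 151]
stapler [ 0.438 -0.057  0.02 ] [ 91 197 155]
disp [ 0.439 -0.228  0.02 ] [ 27  46 227]
prod [ 0.446 -0.41   0.02 ] [ 10   3 238]
trays
(array([561.9, -99.3], dtype=float32), [55.6, 151.8], 96.7)
(array([568.8, 305.7], dtype=float32), [90.9, 116.8], 88.8)
(array([563.8, 104.1], dtype=float32), [90.1, 184.7], 95.2)
teal
(array([437.7, -58.1], dtype=float32), [23.1, 115.2], 74.2)
blue
(array([438.5,  70.4], dtype=float32), [58.4, 86.0], 101.8)
pink
(array([ 440.9, -214.5], dtype=float32), [63.8, 148.4], 90.2)
stamp
(array([431.9, 329.3], dtype=float32), [25.3, 59.7], 84.7) [176.17460317 208.41269841]
shift [-1.764 -2.617 -0.174] turn [-3.000e-04  3.000e-04  4.125e-01] t 0.15 q [-1.4   0.48  0.02  1.56 -0.01  1.11 -0.08]
None
```

View pics/z1.png

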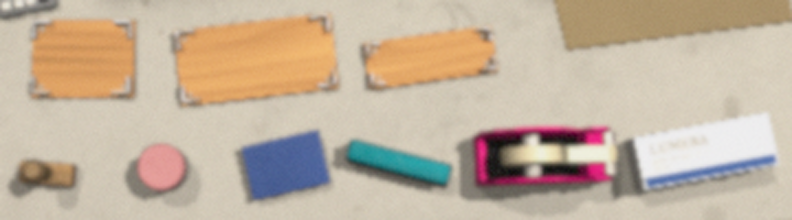

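```bash
python3 - <<'E'
from h import *
go((.36,.5,.28),1)
E
```

```text
shift [-0.843 -0.383 -0.097] turn [-3.00e-04  3.00e-04  4.07e-01] t 0.15 q [-1.4   0.48  0.02  1.56 -0.01  1.11 -0.08]
```

Emit:
apply_moves([
  [[-0.4, -0.2, -0.1], [0, 0, 0.2]],
  [[-0.84, -0.38, -0.1], [0, 0, 0.407]],
  [[-0.84, -0.38, -0.1], [0, 0, 0.407]],
  [[-0.84, -0.38, -0.1], [0, 0, 0.407]],
  [[-0.84, -0.38, -0.1], [0, 0, 0.407]],
  [[-0.84, -0.38, -0.1], [0, 0, 0.407]],
  [[-0.84, -0.38, -0.1], [0, 0, 0.407]],
  [[-0.84, -0.38, -0.1], [0, 0, 0.407]],
  [[-0.84, -0.38, -0.1], [0, 0, 0.407]],
  [[-0.84, -0.38, -0.1], [0, 0, 0.407]],
], jaw=1, newtons=40)

```text
clock: 1.4
tcp_pos: [0.3595, 0.5012, 0.2812]
orientation: [-2.2, -2.242, 0.0]
contact_force: [-0.0, -0.3, -0.0]
grip_width: 0.0852
gripper_force: 0.0
```

```bash
python3 - <<'E'
from h import *
print(telemetry.get_obs()["tcp_pos"])
go((.46,.26,.3),1)
go((.46,-.0,.3),1)
go((.44,-.22,.24),1)
E
```

```text
[0.35947087 0.5012319  0.28124212]
shift [-0.972  0.384 -0.075] turn [-0.      0.      0.0005] t 1.4 q [-1.31  0.37  0.34  1.69 -0.13  1.1  -0.91]
shift [-2.012  0.364 -0.075] turn [-0.      0.      0.0005] t 1.4 q [-1.31  0.37  0.34  1.69 -0.13  1.1  -0.91]
shift [-2.891  0.267  0.165] turn [-0.      0.      0.0005] t 1.4 q [-1.31  0.37  0.34  1.69 -0.13  1.1  -0.91]
```

Emit:
apply_moves([
  [[-0.97, 0.38, -0.08], [0, 0, 0]],
  [[-0.97, 0.38, -0.08], [0, 0, 0]],
  [[-0.97, 0.38, -0.08], [0, 0, 0]],
  [[-0.97, 0.38, -0.08], [0, 0, 0]],
  [[-0.97, 0.38, -0.08], [0, 0, 0]],
  [[-0.97, 0.38, -0.08], [0, 0, 0]],
])

```text
clock: 2.15
tcp_pos: [0.459, 0.2601, 0.3016]
orientation: [-2.203, -2.239, -0.001]
contact_force: [0.3, 0.5, 0.3]
grip_width: 0.0855
gripper_force: 0.0
```

Emit:
apply_moves([
  [[-1, 0, 0], [0, 0, 0]],
  [[-1, 0, 0], [0, 0, 0]],
  [[-1, 0, 0], [0, 0, 0]],
  [[-1, 0, 0], [0, 0, 0]],
  [[-1, 0, 0], [0, 0, 0]],
  [[-1, 0, 0], [0, 0, 0]],
])

```text
clock: 2.9
tcp_pos: [0.4632, 0.0126, 0.3012]
orientation: [-2.199, -2.244, -0.0]
contact_force: [0.1, 0.1, -0.3]
grip_width: 0.0855
gripper_force: 0.0
```

```bash
python3 - <<'E'
from h import *
print(telemetry.get_obs()["tcp_pos"])
go((.442,-.22,.24),1)
E
```

```text
[0.46324296 0.01262005 0.30122751]
shift [-0.929 -0.104  0.245] turn [-0.     -0.0001  0.0009] t 2.9 q [-0.75  0.06  0.63  2.02 -0.04  1.07 -0.08]
```

Emit:
apply_moves([
  [[-0.93, -0.1, 0.24], [0, 0, 0]],
  [[-0.93, -0.1, 0.24], [0, 0, 0]],
  [[-0.93, -0.1, 0.24], [0, 0, 0]],
  [[-0.93, -0.1, 0.24], [0, 0, 0]],
  [[-0.93, -0.1, 0.24], [0, 0, 0]],
  [[-0.93, -0.1, 0.24], [0, 0, 0]],
  [[-0.93, -0.1, 0.4], [0, 0, 0]],
  [[-0.93, -0.1, 0.4], [0, 0, 0]],
])

```text
clock: 3.9
tcp_pos: [0.4416, -0.2192, 0.1996]
orientation: [-2.194, -2.242, 0.003]
contact_force: [-0.7, 0.5, -0.0]
grip_width: 0.0853
gripper_force: 0.0
```

```bash
python3 - <<'E'
from h import *
print(telemetry.get_obs()["tcp_pos"])
go((.442,-.22,.065),1)
c=Cam("top");cv2.imwrite("pics/t2.png",cv2.resize(c.img[120:260,250:530,::-1],None,fx=2.8,fy=2.8,interpolation=cv2.INTER_CUBIC))
E
```

```text
[ 0.44160952 -0.21916504  0.19957467]
shift [-0.004  0.004  0.538] turn [-0.0015 -0.0006  0.0014] t 3.9 q [-0.31  0.31  0.78  2.07 -0.29  0.87  0.66]
```

View pics/t2.png

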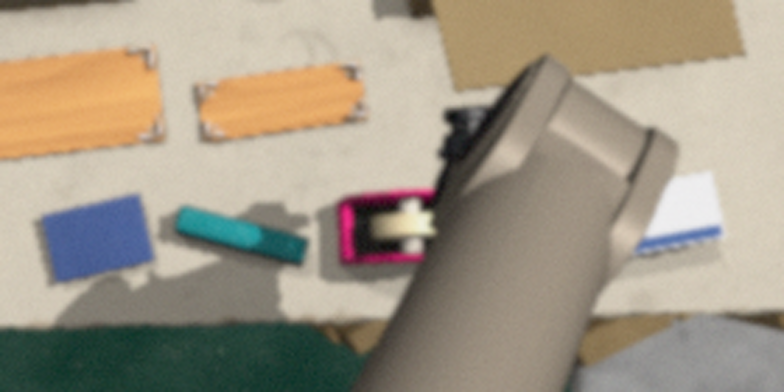

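Emit:
apply_moves([
  [[0, 0, 0.15], [0, 0, 0]],
  [[0, 0, 0.3], [0, 0, 0]],
  [[0, 0, 0.42], [0, 0, 0]],
  [[0, 0, 0.5], [0, 0, 0]],
  [[0, 0, 0.54], [0, 0, 0]],
  [[0, 0, 0.54], [0, 0, 0]],
])

```text
clock: 4.7
tcp_pos: [0.4429, -0.222, 0.0669]
orientation: [2.201, 2.242, 0.001]
contact_force: [-0.1, -0.2, 0.0]
grip_width: 0.0854
gripper_force: 0.0
```

Emit:
apply_moves([
  [[0, 0, 0], [0, 0, 0]],
  [[0, 0, 0], [0, 0, 0]],
  [[0, 0, 0], [0, 0, 0]],
  [[0, 0, 0], [0, 0, 0]],
  [[0, 0, 0], [0, 0, 0]],
  [[0, 0, 0], [0, 0, 0]],
], jaw=-0.2, newtons=50)

```text
clock: 5.45
tcp_pos: [0.442, -0.2225, 0.0673]
orientation: [-2.202, -2.24, -0.001]
contact_force: [-1.5, 1.2, 9.0]
grip_width: 0.0592
gripper_force: 53.7
```

Emit:
apply_moves([
  [[0, 0, -0.1], [0, 0, 0]],
  [[0, 0, -0.3], [0, 0, 0]],
  [[0, 0, -0.55], [0, 0, 0]],
  [[0, 0, -0.55], [0, 0, 0]],
  [[0.3, 0.2, -0.55], [0, 0, 0]],
  [[0.55, 0.4, -0.55], [0, 0, 0]],
  [[0.8, 0.48, -0.55], [0, 0, 0]],
  [[0.8, 0.48, -0.55], [0, 0, 0]],
  [[0.8, 0.48, -0.55], [0, 0, 0]],
])

```text
clock: 6.58
tcp_pos: [0.5588, -0.0145, 0.2015]
orientation: [-2.19, -2.248, 0.002]
contact_force: [-0.8, -1.0, -5.5]
grip_width: 0.0595
gripper_force: 58.6
```

```bash
python3 - <<'E'
from h import *
print(telemetry.get_obs()["tcp_pos"])
go((.564,.104,.1),5.2)
E
```

```text
[ 0.55881307 -0.01453192  0.20152886]
shift [0.473 0.034 0.407] turn [-0.0009 -0.0005 -0.0206] t 6.58 q [-0.64  0.42  0.72  1.93 -0.35  0.92  0.28]
```

Emit:
apply_moves([
  [[0.2, 0.02, 0], [0, 0, -0.01]],
  [[0.4, 0.03, 0], [0, 0, -0.02]],
  [[0.47, 0.03, 0.1], [0, 0, -0.02]],
  [[0.47, 0.03, 0.3], [0, 0, -0.02]],
  [[0.47, 0.03, 0.36], [0, 0, -0.02]],
  [[0.47, 0.03, 0.36], [0, 0, -0.02]],
  [[0.47, 0.03, 0.36], [0, 0, -0.02]],
])

```text
clock: 7.45
tcp_pos: [0.5652, 0.0966, 0.1152]
orientation: [2.131, 2.306, 0.003]
contact_force: [0.7, -0.3, -6.1]
grip_width: 0.0594
gripper_force: 58.5
```

```bash
python3 - <<'E'
from h import *
print(telemetry.get_obs()["tcp_pos"])
go((.564,.104,.073),5.2)
c=Cam("top")
for b in blobs(c,(145,90,40),(179,255,255),(150,100,440,225),k=8):
    for z in (.03,.06): print(rect(c,b,z))
cv2.imwrite("pics/t3.png",cv2.resize(c.img[100:240,200:440,::-1],None,fx=3,fy=3,interpolation=cv2.INTER_CUBIC))
E
```

```text
[0.56515012 0.09655696 0.11520143]
shift [ 0.03  -0.003  0.169] turn [ 0.0007 -0.0001 -0.0038] t 7.45 q [-0.74  0.56  0.61  1.95 -0.45  0.77  0.21]
(array([579.1,  59. ], dtype=float32), [68.3, 71.5], 95.2)
(array([573.9,  57.3], dtype=float32), [66.7, 69.7], 95.2)
```

View pics/t3.png

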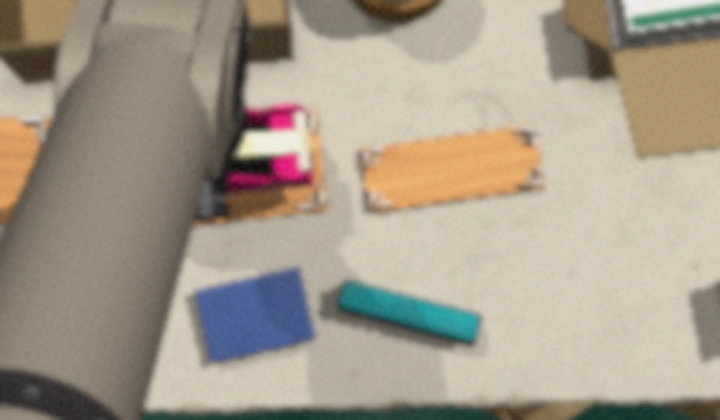

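Emit:
apply_moves([
  [[0.03, 0, 0.06], [0, 0, -0.003]],
  [[0.03, 0, 0.1], [0, 0, -0.003]],
  [[0.03, 0, 0.13], [0, 0, -0.003]],
  [[0.03, 0, 0.15], [0, 0, -0.003]],
  [[0.03, 0, 0.15], [0, 0, -0.003]],
  [[0.03, 0, 0.15], [0, 0, -0.003]],
])

```text
clock: 8.25
tcp_pos: [0.5637, 0.1046, 0.0765]
orientation: [2.12, 2.318, 0.001]
contact_force: [1.1, -0.0, -6.7]
grip_width: 0.0591
gripper_force: 58.8
```

Emit:
apply_moves([
  [[0, 0, 0.008], [0, 0, 0]],
  [[0, 0, 0.014], [0, 0, 0]],
  [[0, 0, 0.014], [0, 0, 0]],
  [[0, 0, 0.014], [0, 0, 0]],
])

```text
clock: 8.75
tcp_pos: [0.5636, 0.1048, 0.0733]
orientation: [-2.12, -2.319, -0.001]
contact_force: [-2.3, -0.4, 4.9]
grip_width: 0.0596
gripper_force: 60.0
```

Touching down (force went from −6 to +5). Release and rise.

Emit:
apply_moves([
  [[0, 0, 0], [0, 0, 0]],
  [[0, 0, 0], [0, 0, 0]],
  [[0, 0, 0], [0, 0, 0]],
  [[0, 0, 0], [0, 0, 0]],
  [[0, 0, -0.05], [0, 0, 0]],
  [[0, 0, -0.2], [0, 0, 0]],
  [[0, 0, -0.5], [0, 0, 0]],
  [[0, 0, -0.6], [0, 0, 0]],
  [[0, 0, -0.6], [0, 0, 0]],
], jaw=1)

```text
clock: 9.88
tcp_pos: [0.5654, 0.1048, 0.2266]
orientation: [2.118, 2.316, 0.01]
contact_force: [0.6, 0.3, -0.4]
grip_width: 0.0854
gripper_force: 0.0
```

```bash
python3 - <<'E'
from h import *
print(telemetry.get_obs()["tcp_pos"])
go((.438,-.058,.15),-15.8)
E
```

```text
[0.56541634 0.10476991 0.22664975]
shift [-0.604 -0.568  0.302] turn [ 0.0019 -0.0011  0.1162] t 9.88 q [-0.84  0.41  0.72  1.87 -0.33  0.97  0.11]
```

Emit:
apply_moves([
  [[-0.2, -0.2, 0], [0, 0, 0.05]],
  [[-0.4, -0.4, 0], [0, 0, 0.1]],
  [[-0.6, -0.57, 0.1], [0, 0, 0.116]],
  [[-0.6, -0.57, 0.3], [0, 0, 0.116]],
  [[-0.6, -0.57, 0.3], [0, 0, 0.116]],
  [[-0.6, -0.57, 0.3], [0, 0, 0.116]],
  [[-0.6, -0.57, 0.3], [0, 0, 0.116]],
])

```text
clock: 10.75
tcp_pos: [0.4368, -0.0565, 0.1491]
orientation: [2.502, 1.898, 0.004]
contact_force: [0.4, -0.6, -0.6]
grip_width: 0.0858
gripper_force: 0.0
```

```bash
python3 - <<'E'
from h import *
print(telemetry.get_obs()["tcp_pos"])
go((.438,-.058,.024),-15.8)
c=Cam("top")
for b in blobs(c,(145,90,40),(179,255,255),(150,100,440,180),k=8):
    for z in (.05,.08): print(rect(c,b,z))
cv2.imwrite("pics/t4.png",cv2.resize(c.img[100:240,200:440,::-1],None,fx=3,fy=3,interpolation=cv2.INTER_CUBIC))
E
```

```text
[ 0.43684728 -0.05645156  0.14908032]
shift [-0.005  0.005  0.5  ] turn [ 0.0008 -0.0003  0.001 ] t 10.75 q [-0.71  0.33  0.83  2.24 -0.37  0.71  0.11]
(array([567.3, 104.6], dtype=float32), [73.0, 148.6], 95.2)
(array([562.3, 101.9], dtype=float32), [71.2, 144.9], 95.2)
```

View pics/t4.png

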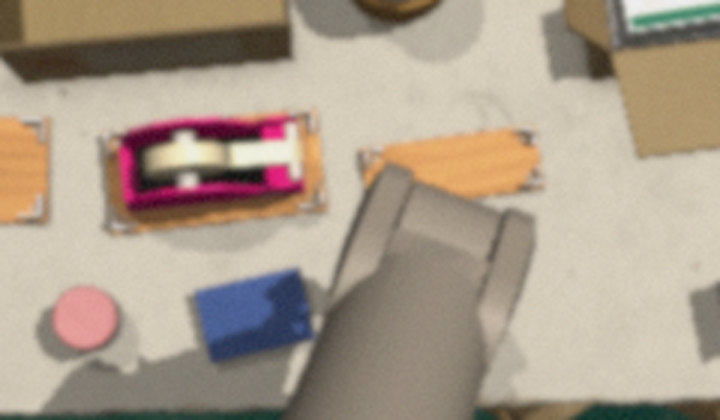

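Emit:
apply_moves([
  [[0, 0, 0.15], [0, 0, 0]],
  [[0, 0, 0.3], [0, 0, 0]],
  [[0, 0, 0.4], [0, 0, 0]],
  [[0, 0, 0.45], [0, 0, 0]],
  [[0, 0, 0.45], [0, 0, 0]],
  [[0, 0, 0.45], [0, 0, 0]],
])

```text
clock: 11.55
tcp_pos: [0.4358, -0.0573, 0.0362]
orientation: [2.504, 1.896, 0.002]
contact_force: [-0.3, 0.1, 0.9]
grip_width: 0.0851
gripper_force: 0.0
```

Emit:
apply_moves([
  [[0, 0, 0], [0, 0, 0]],
  [[0, 0, 0], [0, 0, 0]],
  [[0, 0, 0], [0, 0, 0]],
  [[0, 0, 0], [0, 0, 0]],
  [[0, 0, 0], [0, 0, 0]],
  [[0, 0, 0], [0, 0, 0]],
  [[0, 0, 0], [0, 0, 0]],
  [[0, 0, 0], [0, 0, 0]],
], jaw=-1, newtons=30)

```text
clock: 12.55
tcp_pos: [0.4355, -0.0575, 0.0356]
orientation: [2.504, 1.896, 0.001]
contact_force: [0.1, 0.1, 5.5]
grip_width: 0.0245
gripper_force: 30.8
```

```bash
python3 - <<'E'
from h import *
print(telemetry.get_obs()["tcp_pos"])
go((.562,-.099,.12),6.7)
E
```

```text
[ 0.43548403 -0.05749838  0.0356419 ]
shift [-0.022  0.532 -0.337] turn [ 3.000e-04 -1.000e-04 -1.247e-01] t 12.55 q [-0.47  0.54  0.56  2.29 -0.66  0.47  0.36]
```

Emit:
apply_moves([
  [[0, 0, -0.1], [0, 0, 0]],
  [[0, 0, -0.3], [0, 0, 0]],
  [[0, 0.15, -0.4], [0, 0, -0.05]],
  [[0, 0.35, -0.4], [0, 0, -0.1]],
  [[-0.02, 0.53, -0.34], [0, 0, -0.125]],
  [[-0.02, 0.53, -0.3], [0, 0, -0.125]],
  [[-0.02, 0.53, -0.2], [0, 0, -0.125]],
  [[-0.02, 0.53, -0.15], [0, 0, -0.125]],
  [[-0.02, 0.53, -0.15], [0, 0, -0.125]],
  [[-0.02, 0.53, -0.15], [0, 0, -0.125]],
])

```text
clock: 13.8
tcp_pos: [0.5613, -0.0982, 0.0734]
orientation: [2.086, 2.348, 0.001]
contact_force: [0.5, 0.7, -1.5]
grip_width: 0.0243
gripper_force: 30.3
```

```bash
python3 - <<'E'
from h import *
print(telemetry.get_obs()["tcp_pos"])
go((.562,-.099,.042),6.7)
E
```

```text
[ 0.56126295 -0.09816207  0.07340095]
shift [-0.004  0.002  0.126] turn [0.0002 0.     0.0003] t 13.8 q [-0.36  0.62  0.57  1.98 -0.51  0.69  0.64]
```

Emit:
apply_moves([
  [[0, 0, 0.05], [0, 0, 0]],
  [[0, 0, 0.09], [0, 0, 0]],
  [[0, 0, 0.11], [0, 0, 0]],
  [[0, 0, 0.12], [0, 0, 0]],
  [[0, 0, 0.128], [0, 0, 0]],
  [[0, 0, 0.128], [0, 0, 0]],
  [[0, 0, 0.128], [0, 0, 0]],
])

```text
clock: 14.68
tcp_pos: [0.561, -0.0983, 0.0417]
orientation: [-2.087, -2.348, -0.001]
contact_force: [-3.2, -0.0, 7.8]
grip_width: 0.0245
gripper_force: 31.6
```

Emit:
apply_moves([
  [[0, 0, 0], [0, 0, 0]],
  [[0, 0, 0], [0, 0, 0]],
  [[0, 0, 0], [0, 0, 0]],
  [[0, 0, 0], [0, 0, 0]],
  [[0, 0, -0.05], [0, 0, 0]],
  [[0, 0, -0.2], [0, 0, 0]],
  [[0, 0, -0.4], [0, 0, 0]],
  [[0, 0, -0.5], [0, 0, 0]],
  [[0, 0, -0.5], [0, 0, 0]],
], jaw=0.3)

```text
clock: 15.8
tcp_pos: [0.5625, -0.0985, 0.1684]
orientation: [2.085, 2.346, 0.005]
contact_force: [0.2, 0.5, -1.0]
grip_width: 0.0556
gripper_force: 0.0
```

```bash
python3 - <<'E'
from h import *
print(telemetry.get_obs()["tcp_pos"])
go((.4385,.0704,.15),11.8)
E
```

```text
[ 0.56245151 -0.0985303   0.16840283]
shift [ 0.729 -0.413  0.071] turn [ 0.0015  0.0002 -0.0281] t 15.8 q [-0.45  0.48  0.68  1.93 -0.4   0.86  0.55]
```

Emit:
apply_moves([
  [[0.2, -0.2, 0], [0, 0, -0.01]],
  [[0.4, -0.41, 0], [0, 0, -0.02]],
  [[0.6, -0.41, 0], [0, 0, -0.028]],
  [[0.73, -0.41, 0], [0, 0, -0.028]],
  [[0.73, -0.41, 0.15], [0, 0, -0.028]],
  [[0.73, -0.41, 0.25], [0, 0, -0.028]],
  [[0.73, -0.41, 0.25], [0, 0, -0.028]],
  [[0.73, -0.41, 0.25], [0, 0, -0.028]],
], jaw=1)

```text
clock: 16.8
tcp_pos: [0.4381, 0.0707, 0.1037]
orientation: [1.982, 2.437, -0.0]
contact_force: [0.5, 0.2, 0.5]
grip_width: 0.0854
gripper_force: 0.0
```

```bash
python3 - <<'E'
from h import *
print(telemetry.get_obs()["tcp_pos"])
go((.4385,.0704,.02),11.8)
c=Cam("top")
print("teal");[print(rect(c,b,.04)) for b in blobs(c,(80,100,40),(98,255,255),(300,130,400,225))]
print("tray");[print(rect(c,b,.006)) for b in blobs(c,(5,90,90),(22,255,255),(310,130,400,182),k=8)]
cv2.imwrite("pics/t5.png",cv2.resize(c.img[100:240,200:440,::-1],None,fx=3,fy=3,interpolation=cv2.INTER_CUBIC))
E
```

```text
[0.43805189 0.07068889 0.10372029]
shift [-0.001  0.001  0.335] turn [ 0.      0.0001 -0.0002] t 16.8 q [-0.81  0.39  0.61  2.25 -0.4   0.6   0.31]
teal
(array([559.7, -98.5], dtype=float32), [23.2, 115.5], 96.5)
tray
(array([ 562.1, -100. ], dtype=float32), [55.6, 150.3], 96.7)
```

View pics/t5.png

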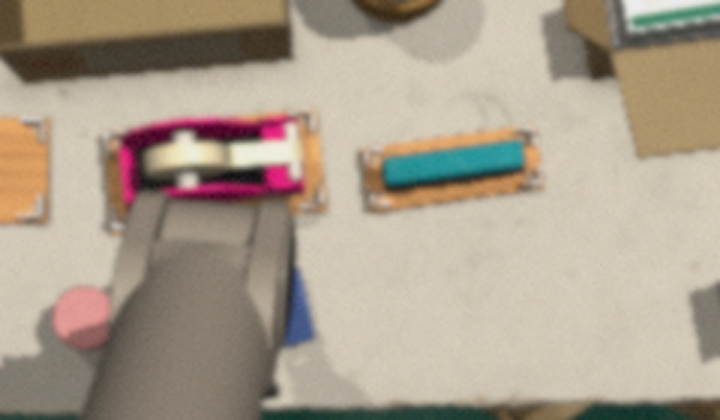

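Emit:
apply_moves([
  [[0, 0, 0.1], [0, 0, 0]],
  [[0, 0, 0.2], [0, 0, 0]],
  [[0, 0, 0.26], [0, 0, 0]],
  [[0, 0, 0.29], [0, 0, 0]],
  [[0, 0, 0.3], [0, 0, 0]],
  [[0, 0, 0.31], [0, 0, 0]],
  [[0, 0, 0.31], [0, 0, 0]],
  [[0, 0, 0.31], [0, 0, 0]],
], jaw=0.75)

```text
clock: 17.85
tcp_pos: [0.438, 0.0711, 0.026]
orientation: [1.981, 2.438, 0.001]
contact_force: [0.1, -0.3, 0.2]
grip_width: 0.0748
gripper_force: 0.0
```

Emit:
apply_moves([
  [[0, 0, 0.01], [0, 0, 0]],
  [[0, 0, 0.02], [0, 0, 0]],
  [[0, 0, 0.02], [0, 0, 0]],
  [[0, 0, 0.02], [0, 0, 0]],
])

```text
clock: 18.35
tcp_pos: [0.4378, 0.0709, 0.0207]
orientation: [-1.982, -2.438, 0.0]
contact_force: [0.5, -0.2, 0.0]
grip_width: 0.0751
gripper_force: 0.0
```

Emit:
apply_moves([
  [[0, 0, 0], [0, 0, 0]],
  [[0, 0, 0], [0, 0, 0]],
  [[0, 0, 0], [0, 0, 0]],
  [[0, 0, 0], [0, 0, 0]],
  [[0, 0, 0], [0, 0, 0]],
  [[0, 0, 0], [0, 0, 0]],
], jaw=-0.5, newtons=30)

```text
clock: 19.1
tcp_pos: [0.4378, 0.071, 0.021]
orientation: [-1.981, -2.438, -0.0]
contact_force: [-1.5, -0.0, 4.8]
grip_width: 0.0621
gripper_force: 31.9
```

```bash
python3 - <<'E'
from h import *
print(telemetry.get_obs()["tcp_pos"])
go((.4385,.0704,.16),11.8)
go((.568,.306,.16),-1.2)
E
```

```text
[0.43783274 0.0709576  0.02102557]
shift [-0.003  0.002 -0.556] turn [ 0.     -0.0001 -0.0001] t 19.1 q [-0.65  0.55  0.43  2.27 -0.57  0.42  0.45]
shift [ 0.814  0.702 -0.556] turn [ 0.     -0.0001  0.0722] t 19.1 q [-0.65  0.55  0.43  2.27 -0.57  0.42  0.45]
```

Emit:
apply_moves([
  [[0, 0, -0.1], [0, 0, 0]],
  [[0, 0, -0.3], [0, 0, 0]],
  [[0, 0, -0.55], [0, 0, 0]],
  [[0.2, 0.18, -0.55], [0, 0, 0.02]],
  [[0.4, 0.36, -0.55], [0, 0, 0.04]],
  [[0.6, 0.54, -0.55], [0, 0, 0.06]],
  [[0.81, 0.7, -0.55], [0, 0, 0.072]],
  [[0.81, 0.7, -0.45], [0, 0, 0.072]],
  [[0.81, 0.7, -0.3], [0, 0, 0.072]],
  [[0.81, 0.7, -0.3], [0, 0, 0.072]],
])

```text
clock: 20.35
tcp_pos: [0.5654, 0.3041, 0.0928]
orientation: [-2.243, -2.198, 0.01]
contact_force: [-1.3, -0.7, -0.6]
grip_width: 0.0621
gripper_force: 34.0
```

```bash
python3 - <<'E'
from h import *
print(telemetry.get_obs())
go((.5685,.306,.0275),-1.2)
c=Cam("top")
print("blue");[print(rect(c,b,z)) for b in blobs(c,(105,90,40),(130,255,255),(150,120,260,230)) for z in (.08,)]
cv2.imwrite("pics/t6.png",cv2.resize(c.img[100:240,120:360,::-1],None,fx=3,fy=3,interpolation=cv2.INTER_CUBIC))
E
```

```text
{'clock': 20.35, 'joints': array([-1.02474172,  0.69919801,  0.62470174,  1.787837  , -0.53131906,
        0.83629085, -0.16260764]), 'qvel': array([-0.00143709, -0.05195145,  0.04585655, -0.03194204,  0.01662968,
        0.02440441, -0.01132764]), 'tau': array([ -0.11024047, -56.40828609,  12.51221269, -20.29291749,
        -0.20211582,  -0.39031184,   0.14622171]), 'tcp_pos': array([0.56539477, 0.3041488 , 0.09279168]), 'orientation': array([-2.24264185, -2.1982123 ,  0.01011997]), 'contact_force': array([-1.34475826, -0.65736635, -0.62540413]), 'moment': array([-0.00869569, -0.00608665, -0.00689054]), 'gripper_force': 33.9608359336853, 'grip_width': 0.062080827517023325}
shift [0.009 0.014 0.261] turn [-0.0017  0.0012  0.0003] t 20.35 q [-1.02  0.7   0.62  1.79 -0.53  0.84 -0.16]
blue
(array([567.6, 285.7], dtype=float32), [49.0, 58.8], 178.8)
```

View pics/t6.png

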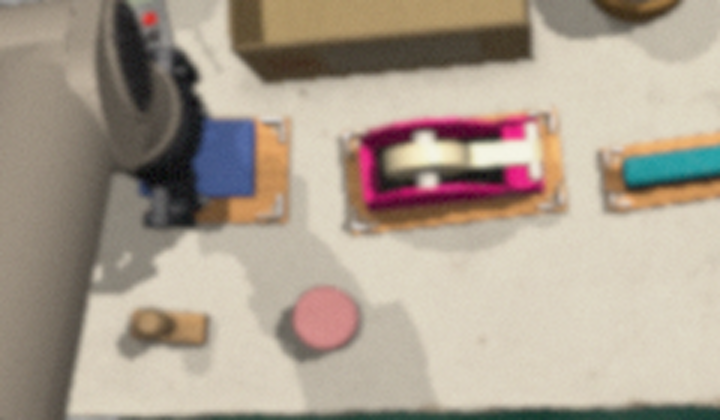

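Emit:
apply_moves([
  [[0.01, 0.012, 0.1], [0, 0, 0]],
  [[0.01, 0.012, 0.18], [0, 0, 0]],
  [[0.01, 0.012, 0.22], [0, 0, 0]],
  [[0.01, 0.012, 0.24], [0, 0, 0]],
  [[0.01, 0.012, 0.25], [0, 0, 0]],
  [[0.01, 0.012, 0.25], [0, 0, 0]],
  [[0.01, 0.012, 0.25], [0, 0, 0]],
])

```text
clock: 21.28
tcp_pos: [0.5711, 0.3076, 0.0338]
orientation: [2.244, 2.199, 0.001]
contact_force: [0.0, 0.1, -1.4]
grip_width: 0.0621
gripper_force: 34.0
```

```bash
python3 - <<'E'
from h import *
print(telemetry.get_obs()["tcp_pos"])
go((.5685,.306,.027),-1.2)
E
```

```text
[0.57109855 0.30757439 0.03378547]
shift [-0.007 -0.01   0.027] turn [ 0.0002 -0.0001  0.0002] t 21.27 q [-0.98  0.78  0.56  1.79 -0.59  0.74 -0.12]
```

Emit:
apply_moves([
  [[-0.007, -0.01, 0.01], [0, 0, 0]],
  [[-0.007, -0.01, 0.02], [0, 0, 0]],
  [[-0.007, -0.01, 0.027], [0, 0, 0]],
  [[-0.007, -0.01, 0.027], [0, 0, 0]],
  [[-0.007, -0.01, 0.027], [0, 0, 0]],
])

```text
clock: 21.9
tcp_pos: [0.5681, 0.3056, 0.0271]
orientation: [-2.243, -2.198, 0.001]
contact_force: [-3.0, -0.5, 6.5]
grip_width: 0.0619
gripper_force: 34.6
```

Emit:
apply_moves([
  [[0, 0, 0], [0, 0, 0]],
  [[0, 0, 0], [0, 0, 0]],
  [[0, 0, 0], [0, 0, 0]],
  [[0, 0, 0], [0, 0, 0]],
  [[0, 0, -0.05], [0, 0, 0]],
  [[0, 0, -0.2], [0, 0, 0]],
  [[0, 0, -0.4], [0, 0, 0]],
  [[0, 0, -0.5], [0, 0, 0]],
  [[0, 0, -0.5], [0, 0, 0]],
], jaw=0.8)

```text
clock: 23.02
tcp_pos: [0.5698, 0.3062, 0.1546]
orientation: [2.244, 2.198, 0.008]
contact_force: [0.4, 1.1, 0.6]
grip_width: 0.0768
gripper_force: 0.0
```

```bash
python3 - <<'E'
from h import *
print(telemetry.get_obs()["tcp_pos"])
go((.44,.15,.2),-1.2)
E
```

```text
[0.56979602 0.30617402 0.15462865]
shift [-0.635 -0.505 -0.185] turn [ 0.0013 -0.001   0.0001] t 23.02 q [-1.06  0.63  0.68  1.75 -0.48  0.93 -0.2 ]
```

Emit:
apply_moves([
  [[-0.2, -0.1, -0.2], [0, 0, 0]],
  [[-0.5, -0.3, -0.2], [0, 0, 0]],
  [[-0.8, -0.45, -0.2], [0, 0, 0]],
  [[-0.8, -0.45, -0.2], [0, 0, 0]],
  [[-0.8, -0.45, -0.2], [0, 0, 0]],
  [[-0.8, -0.45, -0.2], [0, 0, 0]],
])

```text
clock: 23.78
tcp_pos: [0.4517, 0.1086, 0.2014]
orientation: [-2.243, -2.199, -0.001]
contact_force: [0.4, 1.0, -0.2]
grip_width: 0.0768
gripper_force: 0.0
```

```bash
python3 - <<'E'
from h import *
c=Cam("top")
print("blue");[print(rect(c,b,.024)) for b in blobs(c,(105,90,40),(130,255,255),(150,120,260,230))]
print("tray");[print(rect(c,b,.006)) for b in blobs(c,(5,90,90),(22,255,255),(160,130,225,182),k=8)]
print("knob dark / all")
for lo,hi in (((5,60,20),(25,255,150)),((5,60,20),(25,255,230))):
    for b in blobs(c,lo,hi,(150,190,200,230),20): 
        (u,v),r=cv2.minEnclosingCircle(b); print((u,v),r,b.min(0),b.max(0),rect(c,b,.02),c.cast((u,v),.076).round(4))
print(c.proj([[.43,.33,.02],[.43,.33,.076]]))
cv2.imwrite("pics/t7.png",cv2.resize(c.img[190:230,150:210,::-1],None,fx=12,fy=12,interpolation=cv2.INTER_CUBIC))
np.save("c.npy",c.img)
E
```

```text
blue
(array([567.2, 305.1], dtype=float32), [56.3, 85.8], 88.8)
tray
(array([543.6, 335.4], dtype=float32), [60.7, 110.7], 50.2)
(array([610.4, 304.4], dtype=float32), [7.8, 87.7], 88.8)
knob dark / all
(175.6999969482422, 209.5) 12.788378715515137 [163 203] [188 214] (array([434.8, 343.9], dtype=float32), [26.1, 64.1], 84.0) [[0.4293 0.3282 0.076 ]]
(175.8000030517578, 209.0) 12.839099884033203 [163 203] [188 214] (array([434.9, 344. ], dtype=float32), [26.6, 63.9], 85.0) [[0.4305 0.3279 0.076 ]]
[[181.23446336 210.38427795]
 [174.94337207 209.24193687]]
```

View pics/t7.png

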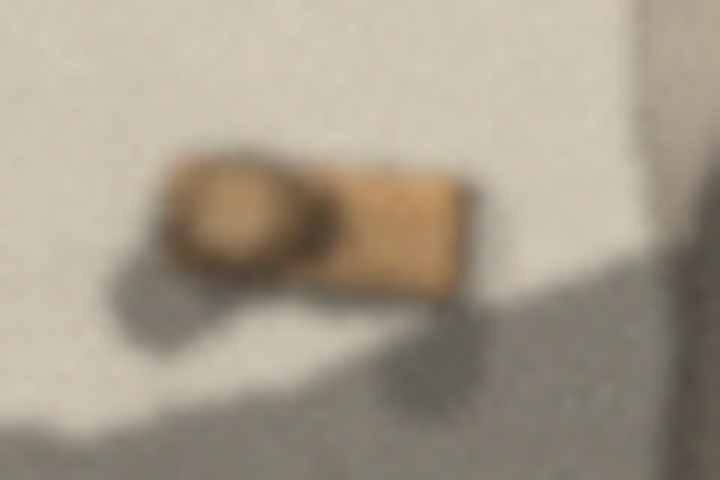

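```bash
python3 - <<'E'
from h import *
c=Cam("top")
print(c.cast((176.1,208.1),.02),c.cast((169.1,207.1),.076),c.cast((169.1,207.1),.066))
# base only (brighter orange, right part): edges' direction at z=.02
m=blobs(c,(5,60,20),(25,255,230),(150,190,200,230),20)[0]
e=[m[(m[:,0]==u)] for u in range(178,188)]
top=np.array([[k[0,0],k[:,1].min()] for k in e]);bot=np.array([[k[0,0],k[:,1].max()] for k in e])
for s in(top,bot):
    p=c.cast(s,.02); k=np.polyfit(p[:,1],p[:,0],1); print(90-np.degrees(np.arctan(k[0])))
s=Cam("side"); uv=s.proj([[.43,.332,.0],[.43,.332,.076]]).round(1);print(uv)
u,v=uv.mean(0).astype(int)
cv2.imwrite("pics/s1.png",cv2.resize(s.img[v-25:v+25,u-30:u+30,::-1],None,fx=12,fy=12,interpolation=cv2.INTER_CUBIC));print(u-30,v-25)
E
```

```text
[[0.43602114 0.34294922 0.02      ]] [[0.43544835 0.34408228 0.076     ]] [[0.43606666 0.34702836 0.066     ]]
88.79202807788276
88.79286442338137
[[256.1 189.3]
 [255.2 170.1]]
225 154
```

View pics/s1.png

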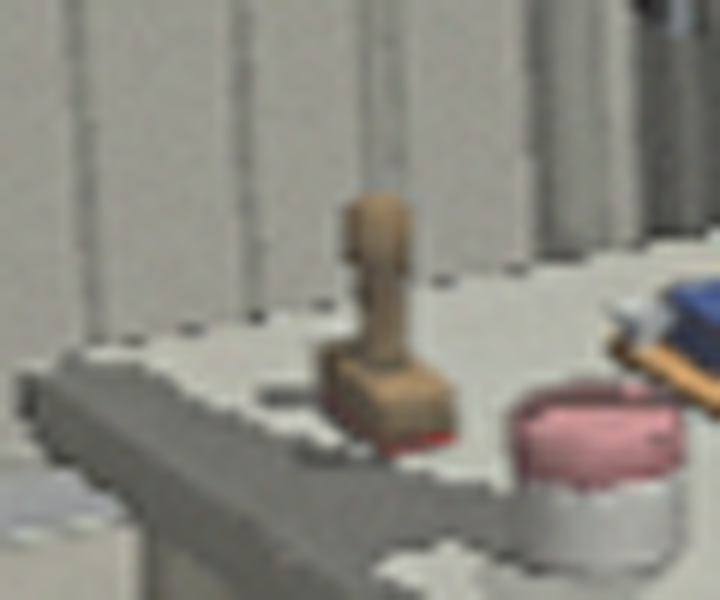

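```bash
python3 - <<'E'
from h import *
cs=[Cam("top") for _ in range(6)]; c=cs[0]
im=np.mean([k.img.astype(float) for k in cs],0); w=im[:,:,0]-im[:,:,2]   # red minus blue
print(w[200:219,160:192:3].round(0).astype(int))
T=[];B=[];C=[]
for u in range(178,188):
    col=w[196:222,u]; bg=np.median(np.r_[col[:5],col[-5:]]); h=(col.max()+bg)/2
    i=np.where(col>h)[0]; a,b=i[0],i[-1]
    t=196+a-(col[a]-h)/(col[a]-col[a-1]); bb=196+b+(col[b]-h)/(col[b]-col[b+1])
    T.append((u,t));B.append((u,bb));C.append((u,(t+bb)/2))
for s in(T,B,C):
    p=c.cast(s,.02); k=np.polyfit(p[:,1],p[:,0],1); print("yaw",90-np.degrees(np.arctan(k[0])), "x at y=.343",np.polyval(k,.343))
row=w[205:212].mean(0);print(row[158:194].round(0))
E
```

```text
[[27 28 27 26 26 25 25 25 27 27 26]
 [26 27 28 26 26 25 26 27 27 27 26]
 [26 28 32 31 28 28 28 28 27 27 27]
 [26 32 46 42 36 38 40 36 34 30 27]
 [27 35 57 59 48 48 60 59 57 43 27]
 [26 35 60 66 56 50 69 79 80 62 25]
 [26 34 59 69 59 44 64 84 88 73 24]
 [25 31 57 66 60 41 56 82 86 74 24]
 [26 28 55 66 56 38 52 76 80 70 23]
 [24 26 49 61 52 35 52 75 77 67 22]
 [24 28 44 53 47 31 54 74 76 63 22]
 [21 27 38 42 38 38 59 72 75 61 24]
 [19 23 31 31 32 43 59 64 72 60 24]
 [17 19 21 20 24 37 48 52 63 52 23]
 [16 17 17 16 19 23 28 34 40 36 22]
 [17 17 16 16 19 20 19 18 23 20 17]
 [19 16 16 21 24 23 21 21 17 14 14]
 [20 17 17 23 25 24 24 21 17 13 14]
 [22 18 21 26 25 25 25 19 13 13 14]]
yaw 84.32854817427425 x at y=.343 0.4480360590496771
yaw 84.6994184815627 x at y=.343 0.42441309019457907
yaw 84.51438765473551 x at y=.343 0.4362138200836478
[26. 25. 24. 23. 24. 30. 41. 48. 52. 56. 59. 61. 60. 58. 53. 47. 43. 40.
 40. 48. 58. 68. 75. 77. 79. 80. 80. 80. 78. 67. 46. 29. 24. 24. 25. 26.]
```

```bash
python3 - <<'E'
from h import *
go((.436,.343,.15),-5.5)
E
```

```text
shift [ 0.938 -0.082  0.205] turn [-0.      0.0001  0.0242] t 24.23 q [-1.09  0.26  0.85  2.14 -0.26  0.85 -0.1 ]
```

Emit:
apply_moves([
  [[0.25, -0.03, 0], [0, 0, 0.01]],
  [[0.5, -0.06, 0], [0, 0, 0.02]],
  [[0.75, -0.08, 0], [0, 0, 0.024]],
  [[0.938, -0.082, 0.1], [0, 0, 0.024]],
  [[0.938, -0.082, 0.2], [0, 0, 0.024]],
  [[0.938, -0.082, 0.2], [0, 0, 0.024]],
  [[0.938, -0.082, 0.2], [0, 0, 0.024]],
], jaw=0.4)

```text
clock: 25.1
tcp_pos: [0.4367, 0.3423, 0.1523]
orientation: [2.327, 2.111, 0.001]
contact_force: [-0.0, 0.1, 0.1]
grip_width: 0.0598
gripper_force: 0.0
```

```bash
python3 - <<'E'
from h import *
print(telemetry.get_obs()["tcp_pos"])
go((.436,.343,.066),-5.5)
E
```

```text
[0.43669258 0.34225781 0.15232582]
shift [ 0.003 -0.003  0.345] turn [ 0.0002 -0.0001 -0.0004] t 25.1 q [-1.32  0.49  0.71  1.98 -0.44  0.83 -0.46]
```

Emit:
apply_moves([
  [[0.003, -0.003, 0.12], [0, 0, 0]],
  [[0.003, -0.003, 0.22], [0, 0, 0]],
  [[0.003, -0.003, 0.3], [0, 0, 0]],
  [[0.003, -0.003, 0.34], [0, 0, 0]],
  [[0.003, -0.003, 0.34], [0, 0, 0]],
  [[0.003, -0.003, 0.34], [0, 0, 0]],
])

```text
clock: 25.85
tcp_pos: [0.4359, 0.344, 0.0673]
orientation: [-2.325, -2.112, -0.002]
contact_force: [-0.1, -0.0, -0.4]
grip_width: 0.0595
gripper_force: 0.0
```

Emit:
apply_moves([
  [[0, 0, 0], [0, 0, 0]],
  [[0, 0, 0], [0, 0, 0]],
  [[0, 0, 0], [0, 0, 0]],
  [[0, 0, 0], [0, 0, 0]],
  [[0, 0, 0], [0, 0, 0]],
  [[0, 0, 0], [0, 0, 0]],
], jaw=-1, newtons=25)

```text
clock: 26.6
tcp_pos: [0.4356, 0.344, 0.067]
orientation: [-2.325, -2.112, -0.001]
contact_force: [-1.5, -0.2, 5.5]
grip_width: 0.0226
gripper_force: 24.4
```

```bash
python3 - <<'E'
from h import *
o=telemetry.get_obs();print(o["tcp_pos"],o["orientation"])
go((.4365,.3425,.15),-5.5)
go((.5672,.3051,.12),-1.2)
E
```

```text
[0.43562813 0.34403668 0.06701617] [-2.32506390e+00 -2.11230767e+00 -1.29098913e-03]
shift [-0.006  0.004 -0.332] turn [ 0.0001 -0.0003  0.0001] t 26.6 q [-1.23  0.62  0.6   2.02 -0.56  0.67 -0.37]
shift [-0.105  0.539 -0.212] turn [ 0.0001 -0.0003 -0.0238] t 26.6 q [-1.23  0.62  0.6   2.02 -0.56  0.67 -0.37]
```

Emit:
apply_moves([
  [[0, 0, -0.1], [0, 0, 0]],
  [[0, 0, -0.3], [0, 0, 0]],
  [[-0.02, 0.12, -0.35], [0, 0, -0.006]],
  [[-0.05, 0.28, -0.35], [0, 0, -0.012]],
  [[-0.08, 0.42, -0.35], [0, 0, -0.02]],
  [[-0.105, 0.54, -0.3], [0, 0, -0.024]],
  [[-0.105, 0.54, -0.25], [0, 0, -0.024]],
  [[-0.105, 0.54, -0.2], [0, 0, -0.024]],
  [[-0.105, 0.54, -0.2], [0, 0, -0.024]],
  [[-0.105, 0.54, -0.2], [0, 0, -0.024]],
])

```text
clock: 27.85
tcp_pos: [0.5666, 0.3054, 0.1167]
orientation: [-2.242, -2.2, -0.0]
contact_force: [-0.2, 0.6, -1.1]
grip_width: 0.0228
gripper_force: 24.8
```

```bash
python3 - <<'E'
from h import *
o=telemetry.get_obs();print(o["tcp_pos"],o["orientation"])
go((.5675,.3055,.0915),-1.2)
s=Cam("side"); u,v=s.proj([[.567,.305,.06]])[0].astype(int)
cv2.imwrite("pics/s2.png",cv2.resize(s.img[v-30:v+30,u-40:u+40,::-1],None,fx=9,fy=9,interpolation=cv2.INTER_CUBIC))
E
```

```text
[0.56662743 0.30539405 0.11674048] [-2.24247906e+00 -2.19973800e+00 -1.36681535e-04]
shift [0.    0.003 0.101] turn [-0.0001 -0.0001  0.0005] t 27.85 q [-1.03  0.66  0.63  1.78 -0.5   0.87 -0.19]
```

View pics/s2.png

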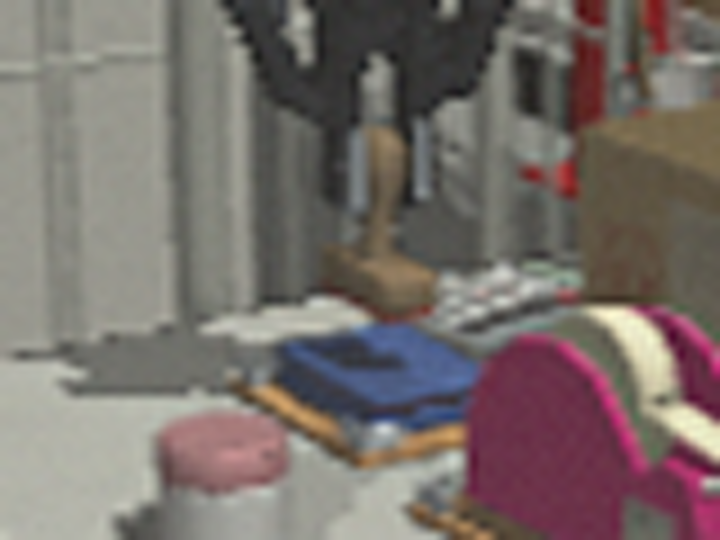

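Stamp is held upright above the pad. Lower gently.

Emit:
apply_moves([
  [[0, 0.002, 0.04], [0, 0, 0]],
  [[0, 0.002, 0.07], [0, 0, 0]],
  [[0, 0.002, 0.085], [0, 0, 0]],
  [[0, 0.002, 0.092], [0, 0, 0]],
  [[0, 0.002, 0.096], [0, 0, 0]],
  [[0, 0.002, 0.1], [0, 0, 0]],
  [[0, 0.002, 0.1], [0, 0, 0]],
  [[0, 0.002, 0.1], [0, 0, 0]],
])

```text
clock: 28.9
tcp_pos: [0.5678, 0.3047, 0.0917]
orientation: [2.244, 2.199, 0.001]
contact_force: [0.6, 0.2, -1.5]
grip_width: 0.0225
gripper_force: 24.8
```

Emit:
apply_moves([
  [[0, 0, 0.003], [0, 0, 0]],
  [[0, 0, 0.006], [0, 0, 0]],
  [[0, 0, 0.006], [0, 0, 0]],
  [[0, 0, 0.006], [0, 0, 0]],
])

```text
clock: 29.4
tcp_pos: [0.5682, 0.3048, 0.0916]
orientation: [-2.244, -2.198, -0.002]
contact_force: [-3.5, -1.4, 11.3]
grip_width: 0.0227
gripper_force: 25.4
```

Emit:
apply_moves([
  [[0, 0, -0.003], [0, 0, 0]],
  [[0, 0, -0.003], [0, 0, 0]],
])

```text
clock: 29.65
tcp_pos: [0.568, 0.3048, 0.0916]
orientation: [-2.244, -2.199, -0.001]
contact_force: [-1.5, -0.1, 7.8]
grip_width: 0.0228
gripper_force: 25.2
```

Emit:
apply_moves([
  [[0, 0, 0], [0, 0, 0]],
  [[0, 0, 0], [0, 0, 0]],
  [[0, 0, 0], [0, 0, 0]],
  [[0, 0, 0], [0, 0, 0]],
  [[0, 0, 0], [0, 0, 0]],
  [[0, 0, -0.05], [0, 0, 0]],
  [[0, 0, -0.2], [0, 0, 0]],
  [[0, 0, -0.4], [0, 0, 0]],
  [[0, 0, -0.5], [0, 0, 0]],
  [[0, 0, -0.5], [0, 0, 0]],
], jaw=0.6)

```text
clock: 30.9
tcp_pos: [0.5692, 0.305, 0.2189]
orientation: [2.244, 2.198, 0.008]
contact_force: [0.1, 0.5, -0.1]
grip_width: 0.0679
gripper_force: 0.0
```

Emit:
apply_moves([
  [[-0.3, -0.1, 0], [0, 0, 0]],
  [[-0.6, -0.3, 0], [0, 0, 0]],
  [[-0.9, -0.45, 0], [0, 0, 0]],
  [[-0.9, -0.45, 0], [0, 0, 0]],
  [[-0.9, -0.45, 0], [0, 0, 0]],
  [[-0.9, -0.45, 0], [0, 0, 0]],
])

```text
clock: 31.65
tcp_pos: [0.4506, 0.0824, 0.2157]
orientation: [-2.244, -2.198, -0.001]
contact_force: [0.7, 0.6, 0.6]
grip_width: 0.0681
gripper_force: 0.0
```

```bash
python3 - <<'E'
from h import *
c=Cam("top"); s=Cam("side"); u,v=s.proj([[.567,.305,.06]])[0].astype(int)
print([rect(c,b,.024) for b in blobs(c,(105,90,40),(130,255,255),(150,120,260,182))])
print("stamp expected base corners", c.proj([[.567+a*.013,.305+b*.031,.044] for a in(-1,1) for b in(-1,1)]).round(1), "knob",c.proj([[.567,.305,.1]]))
a=cv2.resize(c.img[125:185,155:225,::-1],None,fx=7,fy=7,interpolation=cv2.INTER_CUBIC)
b=cv2.resize(s.img[v-30:v+30,u-20:u+23,::-1],None,fx=7,fy=7,interpolation=cv2.INTER_CUBIC)
cv2.imwrite("pics/f.png",np.hstack([a,b]))
cv2.imwrite("pics/f2.png",c.img[100:260,120:540,::-1])
E
```

```text
[(array([567.1, 303.8], dtype=float32), [56.3, 85.0], 88.8)]
stamp expected base corners [[201.4 159.7]
 [176.5 160.2]
 [201.4 149.4]
 [176.6 149.9]] knob [[182.98191529 151.01747151]]
```

View pics/f.png

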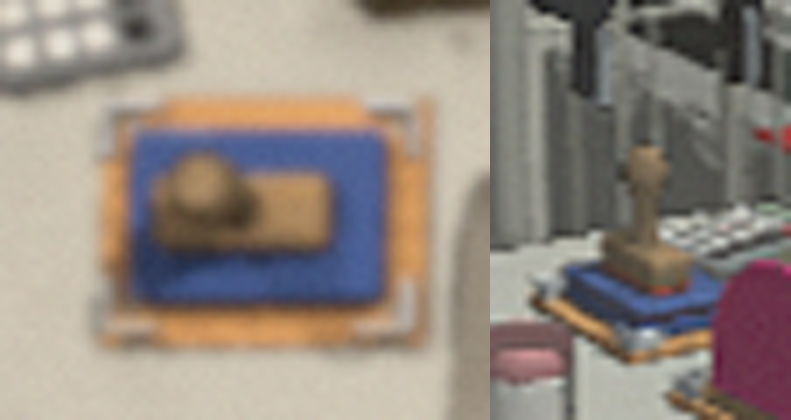

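View pics/f2.png

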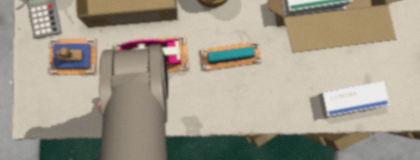

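```bash
python3 -c "
from bench import job
print(job.hand_in())"
```

```text
the job is handed in; nothing more can be done
None
```

The job is handed in: the dispenser, stapler and ink pad each lie between the corner angles of their trays, and the stamp stands upright on the middle of the pad's lid. It took about 32 s, nothing is held, and the jar and product box were not touched; I checked all this in the camera pictures, but hand-in gave no verdict.

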